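Index the stamp carousel to the red stamp

TASK

On the office desk, turn the round stamp carousel by one click so that the pocket holding the red-handled stamp comes to the yellow pointer and clicks home there. Leave the red stamp standing in its pocket: do not lift it out or tip it.

Things in the scene. Friction and masses are not known exactly. Their poses are not given: they have to be found in the camera images.
- red_stamp: Hand stamp, red grip on a round black foot 32 mm across, 61 mm tall (top 104 mm above the desk), 40 g, loose and upright in a carousel pocket: at the start always one next to the pocket at the pointer, on either side. Origin: centre of its underside, z up. Other pockets hold like stamps with blue, green, white and wooden grips; one is empty.
- carousel (a joint): Angle (rad) of the carousel, a white disc 230 mm across, top 40 mm above the desk, on a fixed grey base. 0 at the start, positive counter-clockwise from above. A sprung detent holds it every 60 degrees: about 0.2 N m to leave; past half way it is pulled to the next place and centres itself when let go. Six pockets: 38 mm square inside, walls to 56 mm above the desk, centres 75 mm from the axis.
- handle (a point): Point on the carousel's axis, 150 mm above the desk, in the middle of its teal handle: an upright flat bar 76 mm long, 16 mm thick, 38 mm high (129 to 167 mm above the desk) on a post 18 mm across. Turns with the carousel. x: along the bar (at the start it lies on the line through the pointer, which is on the -x side); y: across its thickness; z up.
- front_spot (a point): Fixed point where the centre of a pocket's floor lies when that pocket is at the pointer: 75 mm from the carousel's axis, 43 mm above the desk. -x: outward from the axis to the pointer, z up. The pointer is a yellow upright tab 34 mm wide and 50 mm high on the fixed base, just outside the disc, 140 mm from the axis.

How it is judged:
At the end, for the whole second after the job is handed in: The carousel has been turned to a new position and is at rest, the red stamp stands upright (within 11 degrees) on the floor of its pocket, within 18 mm of the front spot at the pointer (horizontal distance between red_stamp and front_spot below 0.018 m and (value of joint carousel above 0.85 rad or value of joint carousel below -0.85 rad) and velocity of joint carousel between -0.1 and 0.1 rad/s and z of red_stamp in the frame of front_spot below 0.008 m and angle between red_stamp's own z axis and vertical below 0.2 rad); the robot touches nothing.
It fails at once if the red stamp is lifted out of its pocket (z of red_stamp in the frame of front_spot above 0.02 m).
It fails at once if the red stamp is tipped over (angle between red_stamp's own z axis and vertical above 0.7 rad).
It fails at once if the carousel is turned more than one click from its start (value of joint carousel above 1.6 rad or value of joint carousel below -1.6 rad).
It also fails if it takes over 32 s, if anything falls off the work surface, if the arm or the gripper's body presses on something with over 40 N, if the wrist force passes 120 N, or if a joint passes its speed limit or range.

ROBOT

A 6-joint arm with a two-finger parallel gripper is mounted at the origin on the work surface. World frame = base frame: x ahead of the robot, y to its left, z up, the work surface at z = 0. Lengths are in m, angles in rad, forces in N, time in s.
With the tool pointing down it reaches from about 0.35 to 0.775 m from the base axis. Payload 5.5 kg.
Tool frame: the origin (TCP) lies midway between the tips of the shut fingers; the grasp point (between the pads) lies 19 mm behind it; z points along the fingers, y is the direction in which the jaws open and shut (so a half turn about z gives the same grasp; the last joint's range is limited). The gripper opens to 85 mm and grips with 20 to 120 N. Pads are 22 mm wide; open, the fingers measure 114 mm over their backs; the gripper's body (76 mm by 85 mm) begins 54 mm behind the grasp point. The pads swing forward as they close: fully open they stand 13 mm farther back than shut.
Start: joints at [1.072, 0.313, 0.046, 1.304, 0, 1.431], TCP at [0.202, 0.538, 0.231] pointing down, gripper open.
Joint ranges: [-2.76, 2.76], [-0.86, 1.69], [-1.03, 1.26], [-2.2, 2.34], [-1.47, 1.5], [-3.14, 3.14]. Speed limits (rad/s): [2.57, 2.57, 3.14, 3.14, 3.14, 3.14].

INTERFACE

Orientations are given as a unit quaternion [w, x, y, z].
In Python, from workcell import env gives the robot as it stands.
- The arm moves only by the shell command python3 -m creep 'ROWS' [OPENING] [FORCE]. ROWS is JSON, a list of rows, each a list of 6 numbers: the shift along the tool's x, y, z in m, then the turn, a rotation vector about the tool's x, y, z in degrees. A call has exactly 8 rows; each row is the pose to reach, as a shift and turn from the pose commanded when the call began, along the tool's axes at that moment; what a row does not reach only later rows make up. A row lasts 1/10 s, in which the tool goes at most 50 mm and 8.59 degrees, less where a joint would pass 70% of its speed; a pose out of reach is approached as far as the arm can. A call with a gripper value outside its range is refused whole. OPENING is the finger opening in m, from 0 to 0.0854, set as the call begins (- or left out, the last holds). The fingers move at their own pace and stop on an object; FORCE is the grip in N (left out, the last holds). Time passes only in rows, so rows that repeat a pose let the fingers close, or fill a call up. It gives the time, the measured TCP pose, the force and the opening at its end, in the units of the state.
- env.get_state(): the state, without advancing time (a new reading comes with each control period).
- env.read_camera(name): name is "side" or "top"; returns (picture, depth): 420x560x3 uint8, blue, green, red; 420x560 float32, m along the optical axis (not along the pixel's ray), 0 where there is no reading.
- env.camera_params(name): a dict with "fx", "fy", "cx", "cy" (pixels), "position" and "orientation" of the camera in the world. Camera axes: x right, y up, looking along -z (the intrinsics and any distortion apply to the point x, -y, -z); pixel columns grow to the right and rows downward; lengths in m; the calibration is good to about 2 mm. A picture is of the moment at which its call begins. camera_params takes no time and is no camera call.
- env.hand_in(): hands the job in, once; it reports no verdict.
The state is a dict: "clock": time; "joint_pos": joint angles; "qvel": joint speeds; "tau": joint torques, N m; "tcp_pos": TCP position; "orientation": TCP orientation; "wrist_force": force on the tool from outside, world axes, zero at the start; "ft_torque": the same for the moment, N m; "finger_gap": finger opening in m.
Only numpy, scipy, OpenCV 4.12 (cv2) and the standard library are available. Lean on these libraries where they do the work, as an engineer would, in place of code of your own. Each camera call takes 0.05 s, during which the arm holds its last target. There are 200 camera calls.

## Working session

There is one attempt and no reset: what is moved stays moved. The work goes in short steps, Python scripts to look and compute and a shell command to move; the robot and the scene stay as the last step left them, time stands still between calls to the robot, and variables do not carry over. Pictures are saved under pics/ and viewed, about 8 in all and at most 12, crops included, and the job is handed in when it is done.

```bash
mkdir -p pics; cat > h.py <<'E'
import numpy as np, cv2
from scipy.spatial.transform import Rotation as R
from workcell import env
def look(n,f):
    im,d=env.read_camera(n); cv2.imwrite('pics/'+f+'.png',im); np.save('pics/'+f,d); return im,d
def cloud(n,d):
    p=env.camera_params(n); v,u=np.mgrid[:420,:560]
    c=np.stack([(u-p['cx'])/p['fx']*d,-(v-p['cy'])/p['fy']*d,-d],-1)
    q=p['orientation']; return c@R.from_quat(q,scalar_first=True).as_matrix().T+p['position']
E
python3 - <<'E'
from h import *
for n in('top','side'):
    print(env.camera_params(n)); im,d=look(n,n+'0')
a=cv2.imread('pics/top0.png')
im=a;d=np.load('pics/top0.npy');P=cloud('top',d);h=cv2.cvtColor(im,cv2.COLOR_BGR2HSV)
for nm,lo,hi in(('teal',(80,80,40),(100,255,255)),('yellow',(20,120,100),(35,255,255)),('red',(0,150,80),(6,255,255))):
    m=(cv2.inRange(h,lo,hi)>0)&(d>0); n,l,s,c=cv2.connectedComponentsWithStats(m.astype('uint8'))
    for i in range(1,n):
        if s[i,4]>25: print(nm,s[i],c[i].round(),np.median(P[l==i],0).round(3),P[l==i].min(0).round(3),P[l==i].max(0).round(3))
s=env.get_state();print(s)
E
```

```text
{'fx': 394.5164867647292, 'fy': 394.5164867647292, 'cx': 282.18396390637923, 'cy': 212.793340154175, 'position': array([0.39078355, 0.03594571, 0.75312414]), 'orientation': array([-0.68393846, -0.07165662,  0.07654395,  0.72196574])}
{'fx': 474.7732573622959, 'fy': 474.7732573622959, 'cx': 278.30800099009576, 'cy': 210.2658267977861, 'position': array([ 0.22782318, -0.3915866 ,  0.51371683]), 'orientation': array([ 0.844621  ,  0.42791539, -0.13559261, -0.29175062])}
teal [ 484  164   59   62 1330] [513. 194.] [ 0.555 -0.403  0.046] [ 0.497 -0.452 -0.   ] [ 0.628 -0.359  0.057]
teal [365 167  13  50 581] [371. 191.] [ 0.543 -0.11   0.166] [ 0.507 -0.137  0.054] [ 0.616 -0.102  0.171]
yellow [370  59  17  16 203] [378.  66.] [ 0.811 -0.172  0.075] [ 0.799 -0.212 -0.002] [ 0.875 -0.158  0.079]
yellow [ 183   65   46   46 1529] [206.  88.] [0.817 0.168 0.017] [ 0.775  0.124 -0.004] [0.879 0.219 0.023]
yellow [343 269  24  29 526] [353. 283.] [ 0.407 -0.094  0.007] [ 0.383 -0.119 -0.001] [ 0.436 -0.078  0.054]
red [260  67  13  14 144] [266.  73.] [0.807 0.044 0.075] [0.798 0.032 0.066] 
[... 204 characters left out ...]
0.056] [ 0.526 -0.034  0.106]
{'clock': 0.1, 'joint_pos': array([1.07239700e+00, 3.13974957e-01, 4.50715827e-02, 1.30362929e+00,
       2.39602738e-05, 1.43118291e+00]), 'qvel': array([ 0.00174073, -0.00189457,  0.00235343, -0.00061943,  0.00199212,
       -0.00027687]), 'tau': array([ 3.41296778e-03, -4.81725740e+01,  2.99243993e+01,  1.27940890e-02,
       -8.07467245e-05, -8.17347512e-06]), 'tcp_pos': array([0.20168323, 0.53795933, 0.23046122]), 'orientation': array([-2.83653659e-04,  1.78432245e-01,  9.83951818e-01, -8.20610472e-04]), 'wrist_force': array([0.37781509, 0.98606587, 0.04284709]), 'ft_torque': array([-0.01149475,  0.02506752, -0.04388944]), 'finger_gap': 0.08530410403345448}
```

View pics/top0.png

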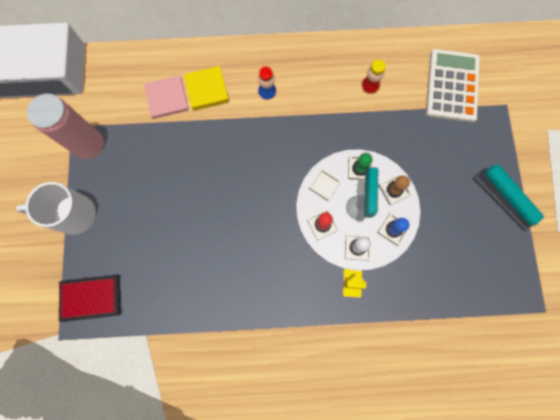

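View pics/side0.png

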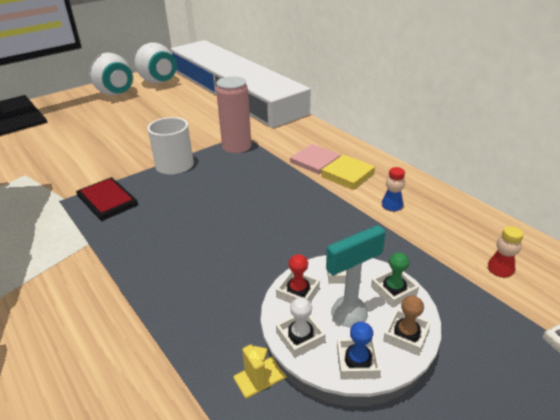

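The top view shows the carousel centred at about (357,208), the teal bar at (371,191), the pointer at (353,283), the white stamp at the pointer and red at (324,220), on the +y side. So the turn needed is +60° (CCW). The side view agrees.

```bash
cat > m.py <<'E'
from h import *
def meas(n,im,d):
    P=cloud(n,d);h=cv2.cvtColor(im,cv2.COLOR_BGR2HSV)
    t=(cv2.inRange(h,(80,80,40),(100,255,255))>0)
    m=t&(d>0)&(P[...,2]>.16)&(P[...,2]<.18)
    q=P[m][:,:2].astype('float32');r=cv2.minAreaRect(q);e=cv2.fitLine(q,cv2.DIST_L2,0,.001,.001).ravel()
    print(n,'bar',r,'dir deg',np.degrees(np.arctan2(e[1],e[0])),'median z',np.median(P[m][:,2]))
    r=(cv2.inRange(h,(0,150,80),(6,255,255))>0)&(P[...,2]>.085)&(P[...,2]<.12)
    r&=np.hypot(P[...,0]-.54,P[...,1]+.11)<.13
    print('red',P[r].mean(0))
    w=(h[...,1]<40)&(h[...,2]>150)&(abs(P[...,2]-.04)<.006)&(np.hypot(P[...,0]-.54,P[...,1]+.11)<.14)
    hull=cv2.convexHull(P[w][:,:2].astype('float32')); print('disc',cv2.fitEllipse(hull) if len(hull)>5 else None)
E
python3 - <<'E'
from m import *
for n in('top','side'): meas(n,cv2.imread(f'pics/{n}0.png'),np.load(f'pics/{n}0.npy'))
E
```

```text
top bar ((0.5442419052124023, -0.11295346170663834), (0.014138457365334034, 0.07320667058229446), 82.78683471679688) dir deg -7.003655 median z 0.16621285978244316
red [ 0.5139088  -0.04364523  0.10102376]
disc ((0.545732319355011, -0.11454081535339355), (0.228390634059906, 0.2288179248571396), 35.74486541748047)
side bar ((0.5433815717697144, -0.11388365179300308), (0.017306039109826088, 0.07489250600337982), 83.29698181152344) dir deg -7.523107 median z 0.1653665813133444
red [ 0.510938   -0.04942284  0.0982923 ]
disc ((0.5437487363815308, -0.1139717772603035), (0.22799530625343323, 0.22959046065807343), 109.55764770507812)
```

```bash
python3 -m creep '[[-0.015,-0.013,0,0,0,0],[-0.048,-0.043,0,0,0,0],[-0.084,-0.075,0,0,0,0],[-0.12,-0.107,0,0,0,0],[-0.156,-0.139,0,0,0,0],[-0.192,-0.171,0,0,0,0],[-0.228,-0.203,0,0,0,0],[-0.264,-0.235,0,0,0,0]]' 0.085
python3 -m creep '[[-0.036,-0.032,0,0,0,-1],[-0.072,-0.064,0,0,0,-3],[-0.108,-0.096,0,0,0,-5],[-0.144,-0.128,0,0,0,-7],[-0.18,-0.16,0,0,0,-9],[-0.216,-0.192,0,0,0,-11],[-0.246,-0.219,0,0,0,-12.5],[-0.264,-0.235,0,0,0,-13.4]]'
```

```text
clock: 0.9
tcp_pos: [0.3668, 0.2239, 0.2311]
orientation: [-0.0, 0.178, 0.984, 0.0]
wrist_force: [1.6, -0.1, -0.3]
finger_gap: 0.0852
clock: 1.7
tcp_pos: [0.5322, -0.0901, 0.2305]
orientation: [-0.0, 0.063, 0.998, -0.0]
wrist_force: [-0.6, 0.3, -0.2]
finger_gap: 0.085
```

```bash
python3 -m creep '[[-0.007,-0.01,0,0,0,0],[-0.015,-0.0217,0,0,0,0],[-0.015,-0.0217,0.01,0,0,0],[-0.015,-0.0217,0.03,0,0,0],[-0.015,-0.0217,0.055,0,0,0],[-0.015,-0.0217,0.08,0,0,0],[-0.015,-0.0217,0.095,0,0,0],[-0.015,-0.0217,0.099,0,0,0]]'
python3 - <<'E'
from h import *
look('side','side1'); s=env.get_state(); print(s['tcp_pos'],s['joint_pos'],s['wrist_force'])
E
```

```text
clock: 2.5
tcp_pos: [0.5412, -0.1084, 0.1298]
orientation: [-0.002, 0.062, 0.998, 0.001]
wrist_force: [-1.2, -0.0, 0.0]
finger_gap: 0.085
[ 0.54178405 -0.10872469  0.13043953] [-3.43504166e-01  3.23287570e-01 -1.92750416e-01  1.05834437e+00
  3.12021791e-04 -2.20001258e-01] [-0.34109985  0.09756381 -0.70365981]
```

View pics/side1.png

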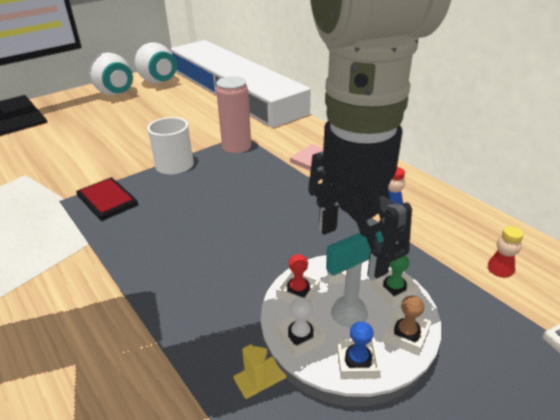

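The side picture shows the fingers on either side of the teal bar: left tip at about (330,220), right at (390,265), bar between them at (357,250). I'll make a small correction and close.

```bash
python3 -m creep '[[-0.003,-0.004,0,0,0,0],[-0.003,-0.0045,0,0,0,0],[-0.003,-0.0045,0,0,0,0],[-0.003,-0.0045,0,0,0,0],[-0.003,-0.0045,0,0,0,0],[-0.003,-0.0045,0,0,0,0],[-0.003,-0.0045,0,0,0,0],[-0.003,-0.0045,0,0,0,0]]' 0 40
python3 -c "
from h import *
s=env.get_state();print(s['tcp_pos'],s['wrist_force'],s['ft_torque'],s['finger_gap'])"
```

```text
clock: 3.35
tcp_pos: [0.5465, -0.1131, 0.1331]
orientation: [0.001, 0.062, 0.998, 0.002]
wrist_force: [0.8, 9.1, 3.3]
finger_gap: 0.0154
[ 0.54652992 -0.1131274   0.13309845] [0.76258216 9.09303813 3.30958663] [ 1.29631593 -0.20478684 -0.06009195] 0.015358147092576834
```

```bash
python3 -m creep '[[0,0.0005,0,0,0,-1],[0,0.001,0,0,0,-4],[0,0.001,0,0,0,-8],[0,0.001,0,0,0,-12],[0,0.001,0,0,0,-16],[0,0.001,0,0,0,-20],[0,0.001,0,0,0,-24],[0,0.001,0,0,0,-28]]'
python3 -c "
from h import *
s=env.get_state();print(s['tcp_pos'],s['wrist_force'],s['ft_torque'],s['finger_gap'])"
```

```text
clock: 4.15
tcp_pos: [0.5464, -0.1121, 0.1331]
orientation: [0.001, -0.183, 0.983, 0.002]
wrist_force: [0.0, 8.4, 3.0]
finger_gap: 0.0153
[ 0.54640057 -0.11213717  0.1330903 ] [0.02023059 8.35247411 2.9628432 ] [ 1.33520062 -0.03345839 -0.16951696] 0.015325542597718783
```

```bash
python3 -m creep '[[0,0,0,0,0,-4],[0,0,0,0,0,-8],[0,0,0,0,0,-12],[0,0,0,0,0,-16],[0,0,0,0,0,-20],[0,0,0,0,0,-24],[0,0,0,0,0,-28],[0,0,0,0,0,-31]]'
python3 -m creep '[[0,0,0,0,0,-1],[0,0,0,0,0,-1],[0,0,0,0,0,-1],[0,0,0,0,0,-1],[0,0,0,0,0,-1],[0,0,0,0,0,-1],[0,0,0,0,0,-1],[0,0,0,0,0,-1]]'
python3 - <<'E'
from h import *
look('side','side2'); s=env.get_state(); print(s['tcp_pos'],s['orientation'],s['wrist_force'],s['ft_torque'])
E
```

```text
clock: 4.95
tcp_pos: [0.5458, -0.1112, 0.1331]
orientation: [0.001, -0.439, 0.898, 0.002]
wrist_force: [-1.1, 11.1, 7.1]
finger_gap: 0.0157
clock: 5.75
tcp_pos: [0.5457, -0.1112, 0.1331]
orientation: [0.001, -0.446, 0.895, 0.002]
wrist_force: [-1.6, 10.5, 6.6]
finger_gap: 0.0155
[ 0.54572539 -0.11124017  0.13309053] [ 0.00143552 -0.44589943  0.89507902  0.00227546] [-1.07881175 10.59268043  5.28824793] [ 1.76476817  0.28755509 -0.05705197]
```

View pics/side2.png

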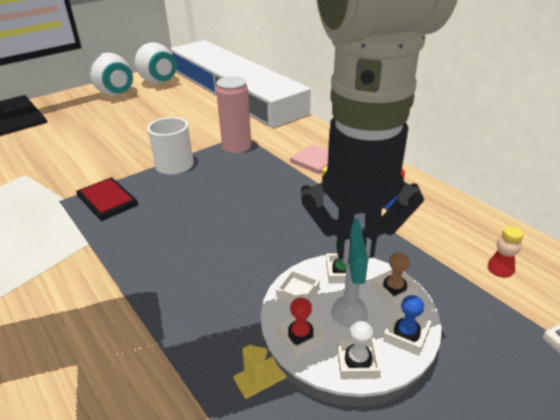

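The red stamp is upright in the pocket at the pointer, at (301,320). Next I'll release, let it settle, then withdraw straight up.

```bash
python3 -m creep '[[0,0,0,0,0,0],[0,0,0,0,0,0],[0,0,0,0,0,0],[0,0,0,0,0,0],[0,0,0,0,0,0],[0,0,0,0,0,0],[0,0,0,0,0,0],[0,0,0,0,0,0]]' 0.08
python3 -m creep '[[0,0,-0.005,0,0,0],[0,0,-0.015,0,0,0],[0,0,-0.03,0,0,0],[0,0,-0.05,0,0,0],[0,0,-0.07,0,0,0],[0,0,-0.09,0,0,0],[0,0,-0.105,0,0,0],[0,0,-0.11,0,0,0]]'
python3 - <<'E'
from m import *
im,d=look('side','side3'); meas('side',im,d)
a=np.load('pics/side0.npy')
E
```

```text
clock: 6.6
tcp_pos: [0.546, -0.1143, 0.1322]
orientation: [0.0, -0.445, 0.896, 0.0]
wrist_force: [0.4, 0.3, -0.4]
finger_gap: 0.0799
clock: 7.4
tcp_pos: [0.547, -0.1146, 0.2451]
orientation: [0.001, -0.445, 0.896, -0.001]
wrist_force: [0.1, 0.9, -0.6]
finger_gap: 0.08
side bar ((0.5427383780479431, -0.11474470794200897), (0.07489883154630661, 0.015536881051957607), 52.96338653564453) dir deg 52.833355 median z 0.1655147563632318
red [ 0.46618721 -0.10882035  0.09845464]
disc ((0.5437002778053284, -0.11406128108501434), (0.22647233307361603, 0.22985410690307617), 150.6271514892578)
```

View pics/side3.png

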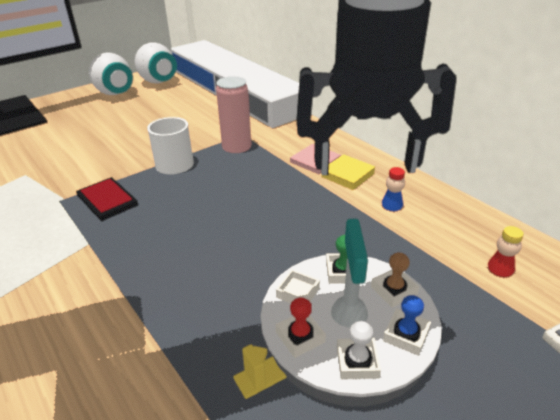

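The bar turned 60.3° (−7.5° to 52.8°). Red is upright about 6 mm from the expected front spot, and the gripper is clear.

```bash
python3 -c "
from workcell import env
print(env.hand_in(), env.get_state()['clock'])"
```

```text
the job is handed in; nothing more can be done
the job is handed in; nothing more can be done
```

I gripped the teal handle, turned the carousel one click counter-clockwise (+60°), let go, lifted clear and handed in at about 7.5 s on the robot's clock. The hand-in gave no verdict.

- **Rotation:** in the side picture after release, the bar had turned 60.3°, from −7.5° to 52.8°, so the detent had centred the carousel.
- **Red stamp:** it looks upright in its pocket at the pointer. It measured about 6 mm from the expected front spot, part of which is bias from seeing only the side facing the camera. The limit is 18 mm. I judged tilt and seating by eye and did not measure them.
- **Gripper:** the fingers were open and about 80 mm above the bar, with wrist force near zero. While holding the handle I read about 11 N on each axis at most, which I put down to a slight centring offset.
- **Not checked:** I did not take a final top view. None of the checks I made failed or disagreed.

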